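Tuck a snow-stop flashing under a lapped shingle

TASK

On the sloping roof mock-up, slide the plain edge of the aluminium flashing (the edge away from its upstand) up the board and under the loose shingle, square to the shingle, centred along its lower edge, until about 40 mm of the plate is covered; do not lift the shingle while doing so and leave the other things on the bench alone. Then press the flashing down flat on the board with about 10 N and finish there: the program ends with the gripper still holding the flashing pressed down, not letting go.

Things in the scene. Friction and masses are not known exactly. Their poses are not given: they have to be found in the camera images.
- flashing: Loose aluminium flashing, 0.22 kg: plate 110 (x) x 150 (y) x 4 mm with an upstand along its -x edge. Origin: centre of the plate's underside; x points from the upstand to the plain edge (at x = +55 mm, last 6 mm only 2.5 mm thick), y along the edge, z up. Lies flat on the bench at the start, upstand towards the robot.
- upstand (a point): Middle of the top of the flashing's upstand, at x = -51 mm and 34 mm above the plate's underside. The upstand is an upright wall 8 mm thick (x), 150 mm long (y); it can be gripped across its thickness from above.
- roof_deck: Fixed plywood roof board 240 x 300 mm, rising away from the robot at 0.15 rad. x up the slope, y along the shingle's lower edge, z square off the board. Origin: on its upper face right beneath the middle of the shingle's lower edge, 72 mm above the bench. Bare board from x = -130 to 0 mm; beyond, under the shingle, a slot 212 mm wide (y), 10 mm high, 98 mm deep.
- roof_stand: Wooden stand that carries the board, fixed; origin on the bench straight below the board's origin, z up. Side packers 24 mm wide at y = +118 and -118 mm on the board carry the shingle. A fixed top course covers the shingle from 62 mm up the slope, up to 25 mm above the board.
- shingle_edge (a point): Middle of the lower edge of the shingle's underside, 10.5 mm above the board at rest. The shingle is a rigid grey plate 260 mm along the board's y, 104 mm up the slope, 7 mm thick, lapped over the bare board.
- shingle (a joint): Lift of the shingle, rad: 0 lying down, growing as its lower edge rises (0.01 is 1 mm at the edge). Hinged along its upper edge, 104 mm up the slope; only its light weight and a weak spring hold it down (about 1.5 N at the edge lifts it).
- tape_measure: Yellow tape measure, 75 x 89 x 34 mm, a bystander; origin at the centre of its underside.
- screw_jar2: Jar with a red lid, 64 mm across, 88 mm high, a bystander; origin at the centre of its underside.
- wood_block1: Wooden block 60 x 115 x 30 mm, a bystander; origin at the centre of its underside.

How it is judged:
On the way:
1. the flashing's plain edge is under the shingle, about 40 mm deep, centred and square (x of flashing in the frame of roof_deck between -0.027 and -0.003 m and y of flashing in the frame of roof_deck between -0.015 and 0.015 m and angle between the x axis of flashing and the x axis of roof_deck, either way round below 0.08 rad and z of flashing in the frame of roof_deck below 0.008 m), for 0.2 s.
At the end, for the whole second after the job is handed in: 28 to 52 mm of the plate is under the shingle, within 15 mm of centred, 0.08 rad of square; it lies still and flat on the board (3 mm, 0.035 rad), pressed on it with 5 to 30 N, the fingers touching it with over 3 N; the shingle is down (under 0.03 rad) (x of flashing in the frame of roof_deck between -0.027 and -0.003 m and y of flashing in the frame of roof_deck between -0.015 and 0.015 m and angle between the x axis of flashing and the x axis of roof_deck, either way round below 0.08 rad and z of flashing in the frame of roof_deck between -0.003 and 0.003 m and angle between the z axis of flashing and the z axis of roof_deck, either way round below 0.035 rad and value of joint shingle below 0.03 rad and contact force between flashing and roof_deck between 5 and 30 N and contact force between the fingers and flashing above 3 N and linear speed of flashing below 0.01 m/s); the arm keeps its last pose, push and grip.
It fails at once if the shingle is lifted (over 0.08 rad, about 8 mm at its edge) (value of joint shingle above 0.08 rad).
It fails at once if a bystander is moved by more than 30 mm (distance of any of tape_measure, screw_jar2, wood_block1 from where it was at the start of the episode above 0.03 m).
It also fails if it takes over 43 s, if anything falls off the work surface, if the arm or the gripper's body presses on something with over 40 N, if the wrist force passes 120 N, or if a joint passes its speed limit or range.

ROBOT

A 7-joint arm with a two-finger parallel gripper is mounted at the origin on a cart in front of the work surface, level with it; the furniture and walls round the work are solid. World frame = base frame: x ahead of the robot, y to its left, z up, the work surface at z = 0. Lengths are in m, angles in rad, forces in N, time in s.
With the tool pointing down it reaches from about 0.4 to 0.85 m from the base axis. Payload 10.4 kg.
Tool frame: the origin (TCP) lies midway between the tips of the shut fingers; the grasp point (between the pads) lies 19 mm behind it; z points along the fingers, y is the line along which they close (so a half turn about z gives the same grasp; the last joint's range is limited). The gripper opens to 87 mm and grips with 3 to 60 N. Pads are 19 mm wide; open, the fingers measure 117 mm over their backs; the gripper's body (75 mm by 190 mm) begins 51 mm behind the grasp point.
Start: joints at [1.283, 0.332, -0.065, 1.46, 0.022, 1.35, -0.088], TCP at [0.164, -0.603, 0.223] pointing down, gripper open.
Joint ranges: [-2.6, 2.6], [-0.5, 2.12], [-1.47, 1.34], [0.16, 2.42], [-1.27, 4.41], [0.06, 2.06], [-2.6, 2.6]. Speed limits (rad/s): [2.22, 2.22, 2.79, 2.79, 3.14, 3.14, 3.14].

INTERFACE

Orientations are given as a unit quaternion [x, y, z, w].
In Python, from bench import r gives the robot as it stands.
- The arm moves only by the tool apply_moves, never from a script. Its argument "steps" is a list of rows, each a list of 7 numbers: the turn, a rotation vector about the tool's x, y, z in rad, then the shift along the tool's x, y, z in mm, then the opening, from -1 (shut) to 1 (fully open). In form: [[ax, ay, az, x, y, z, claw], ...]. A call has 1 to 20 rows; each row is the pose to reach, as a shift and turn from the pose commanded when the call began, along the tool's axes at that moment; what a row does not reach only later rows make up. A row lasts 1/12 s, in which the tool goes at most 41.7 mm and 7.16 degrees, less where a joint would pass 70% of its speed; a pose out of reach is approached as far as the arm can. A call with a gripper value outside its range is refused whole. The fingers move at their own pace and stop on an object; "force" is the grip in N (left out, the last holds). Time passes only in rows, so rows that repeat a pose let the fingers close. It gives the time, the measured TCP pose, the force, the opening and the grip force at its end, in the units of the state.
- r.read_state(): the state, without advancing time (a new reading comes with each control period).
- r.camera(name): name is "scene" or "top" or "wrist"; returns a dict with "pixels" (480x640x3 uint8, red, green, blue), "z_map" (480x640 float32, m along the optical axis (not along the pixel's ray), 0 where there is no reading), "fovy" (degrees; the focal length in pixels is half the picture's height over the tangent of half this angle, whatever the lens; pixels are square), "cx", "cy" (the principal point, pixels), "k1" (the pictures are not rectified: a ray, as slopes to the right and down, at radius r is drawn at 1 + k1 r^2 times it, then the intrinsics apply), "position" and "orientation" of the camera in the world. Camera axes: x right, y down, z forward; pixel columns grow to the right and rows downward; lengths in m; the calibration is good to about 2 mm. A picture is of the moment at which its call begins.
- r.close_job(): hands the job in; it is judged then, once.
The state is a dict: "time": time; "joint_positions": joint angles; "joint_vel": joint speeds; "joint_torque": joint torques, N m; "ee_pos": TCP position; "eef_rot": TCP orientation; "ft_force": force on the tool from outside, world axes, zero at the start; "torque": the same for the moment, N m; "width": finger opening in m; "grip_force": force on a finger pad.
Only numpy, scipy, OpenCV 4.12 (cv2) and the standard library are available. Lean on these libraries where they do the work, as an engineer would, in place of code of your own. Each camera call takes 0.05 s, during which the arm holds its last target. There are 200 camera calls.

## Working session

There is one attempt and no reset: what is moved stays moved. The work goes in short steps, Python scripts to look and compute and a tool call to move; the robot and the scene stay as the last step left them, time stands still between calls to the robot, and variables do not carry over. Pictures are saved under pics/ and viewed, at most 10 in all, crops included, and the job is handed in when it is done.

Besides the shell and the picture viewer there is one more tool, called by a JSON object that holds its "fn" and its "kwargs". apply_moves: Moves the arm, as the interface text tells. Its arguments: {"type":"object","properties":{"steps":{"type":"array","items":{"type":"array","items":{"type":"number"}}},"force":{"type":"number"}},"required":["steps"]}

```bash
mkdir -p pics; cat > h.py <<'E'
import numpy as np, cv2
from scipy.spatial.transform import Rotation as R
from bench import r
def grab(n):
    c=r.camera(n); c['f']=240/np.tan(np.radians(c['fovy'])/2); c['R']=R.from_quat(c['orientation']).as_matrix(); c['p']=np.array(c['position'])
    np.savez('last_%s.npz'%n,**c); return c
def load(n): 
    d=np.load('last_%s.npz'%n); return {k:d[k] for k in d}
def rays(c,uv):
    K=np.array([[c['f'],0,c['cx']],[0,c['f'],c['cy']],[0,0,1.]],float)
    s=cv2.undistortPoints(np.array(uv,float).reshape(-1,1,2),K,np.array([float(c['k1']),0,0,0,0])).reshape(-1,2)
    # exact: cv2 distortion is 1+k1 r^2
    return np.c_[s,np.ones(len(s))]
def onplane(c,uv,z):
    d=rays(c,uv)@c['R'].T; return c['p']+d*((z-c['p'][2])/d[:,2])[:,None]
def pts(c,uv):
    uv=np.array(uv); z=c['z_map'][uv[:,1].astype(int),uv[:,0].astype(int)]
    return c['p']+(rays(c,uv)*z[:,None])@c['R'].T
def save(c,n): cv2.imwrite('pics/%s.png'%n,c['pixels'][:,:,::-1])
E
python3 - <<'E'
from h import *
for n in ('scene','top'):
    c=grab(n); save(c,n+'0'); print(n,c['p'],c['R'].round(3).tolist(),c['f'],c['cx'],c['cy'],c['k1'])
print(r.read_state())
E
```

```text
scene [-0.61790193  0.59729737  0.77615748] [[-0.473, -0.393, 0.789], [-0.881, 0.219, -0.419], [-0.008, -0.893, -0.449]] 545.1550047106658 320.296375267496 243.0520726455295 -0.1181863330473126
top [ 0.30670808 -0.05673732  1.41226323] [[-0.015, -0.982, 0.187], [-1.0, 0.016, -0.0], [-0.003, -0.187, -0.982]] 479.75749278917243 325.7825751050899 241.98791372819065 0.02956735648836281
{'time': 0.1, 'joint_positions': array([ 1.28341569,  0.33283849, -0.06469979,  1.46084229,  0.02162886,
        1.34991141, -0.08849208]), 'joint_vel': array([ 0.00010792, -0.00222491,  0.00118665, -0.00145715, -0.00021536,
       -0.00012052,  0.00106081]), 'joint_torque': array([ 2.32275044e-03, -6.24546361e+01,  2.53239454e-02, -3.90719998e+01,
       -6.14314014e-02,  3.66060832e-02,  5.27905843e-05]), 'ee_pos': array([ 0.1634576 , -0.60288938,  0.22182208]), 'eef_rot': array([ 9.91246808e-01,  1.32020229e-01, -1.28634396e-04, -6.38770964e-04]), 'ft_force': array([0.22272303, 0.17531486, 0.13717103]), 'torque': array([ 0.01414433,  0.01151177, -0.06651821]), 'grip_force': 0.0, 'width': 0.0867960843488141}
```

View pics/scene0.png

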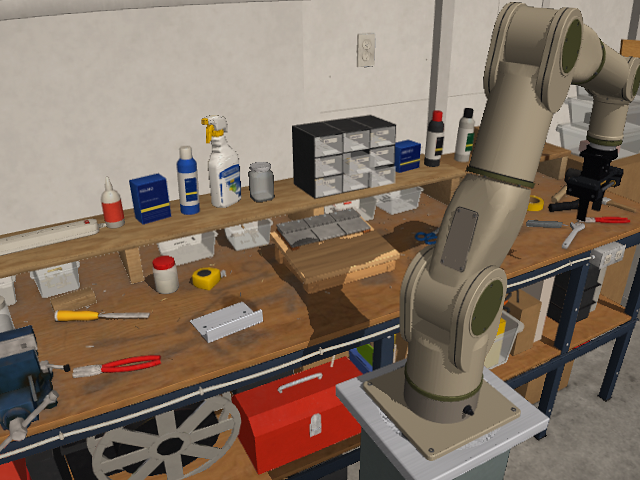

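View pics/top0.png

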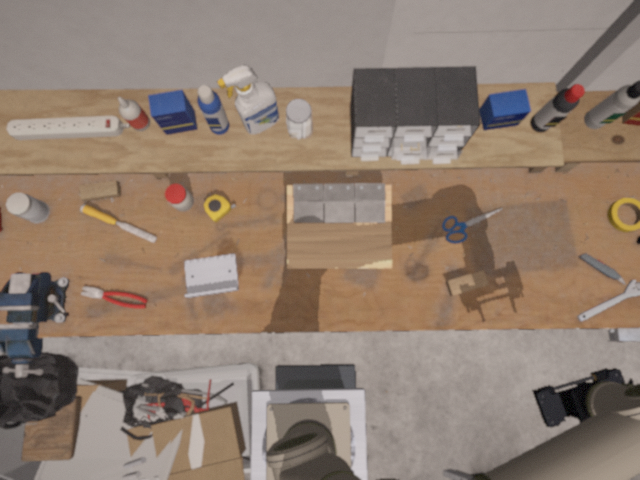

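The scene view shows the flashing at about (228,322) and the stand at about (335,245). The top view shows the flashing at (211,276) with its upstand along row ~292. The roof covers (287–392, 184–270), with the shingle's lower edge near row 222. The jar (178,195) and tape (217,207) are well clear.

```bash
python3 - <<'E'
from h import *
c=load('top'); hsv=cv2.cvtColor(c['pixels'],cv2.COLOR_RGB2HSV)
def comp(m,roi):
    x0,x1,y0,y1=roi; k=np.zeros(m.shape,np.uint8); k[y0:y1,x0:x1]=m[y0:y1,x0:x1]*255
    k=cv2.morphologyEx(k,cv2.MORPH_OPEN,np.ones((3,3)))
    cs,_=cv2.findContours(k,cv2.RETR_EXTERNAL,cv2.CHAIN_APPROX_NONE); return max(cs,key=cv2.contourArea)[:,0]
# flashing
fl=comp((hsv[...,1]<60)&(hsv[...,2]>110),(170,255,240,310))
P=onplane(c,fl,0.004); print('fl rect z=4mm',cv2.minAreaRect(P[:,:2].astype(np.float32)), cv2.minAreaRect(fl.astype(np.float32)))
ys,xs=np.mgrid[240:310,170:255]; uv=np.c_[xs.ravel(),ys.ravel()]; Q=pts(c,uv)
up=Q[Q[:,2]>0.022]; print('upstand pts',len(up),up.mean(0),np.percentile(up[:,2],[5,50,95]),cv2.minAreaRect(up[:,:2].astype(np.float32)))
# board plane
def grid(x0,x1,y0,y1): 
    ys,xs=np.mgrid[y0:y1,x0:x1]; return np.c_[xs.ravel(),ys.ravel()]
for nm,g in (('board',grid(300,380,232,260)),('shingle',grid(300,380,210,219))):
    Q=pts(c,g); m=Q.mean(0); n=np.linalg.svd(Q-m)[2][2]; n*=np.sign(n[2]); print(nm,m,n,np.std((Q-m)@n),'tilt',np.arccos(n[2]))
for u in (300,320,340,360,380):
    col=hsv[200:280,u]; Q=pts(c,grid(u,u+1,176,280)); print(u,[(176+i,int(1000*q[0]),int(1000*q[1]),int(1000*q[2]),int(hsv[176+i,u,1])) for i,q in enumerate(Q)][::3] if u==340 else '', [int(v) for v in hsv[214:230,u,1]])
cv2.imwrite('pics/topcrop.png',cv2.resize(c['pixels'][170:310,170:410,::-1],None,fx=3.3,fy=3.3,interpolation=cv2.INTER_CUBIC))
c=load('scene');cv2.imwrite('pics/scenecrop.png',cv2.resize(c['pixels'][200:350,180:420,::-1],None,fx=3.3,fy=3.3,interpolation=cv2.INTER_CUBIC))
E
```

```text
fl rect z=4mm ((0.4806128144264221, 0.2856699824333191), (0.11625397205352783, 0.16035246849060059), 6.4923906326293945) ((209.71005249023438, 275.2769470214844), (39.01731872558594, 56.3487663269043), 82.56858825683594)
upstand pts 194 [0.40919022 0.22144877 0.25274314] [0.02716888 0.03314627 1.41226323] ((0.39169207215309143, 0.13818001747131348), (0.42065373063087463, 0.06253490597009659), 74.89852905273438)
board [ 0.55211825 -0.09578219  0.06432416] [ 0.98288101 -0.01524622  0.18360958] 0.023095980772603903 tilt 1.3861391207749432
shingle [ 0.63686431 -0.09681719  0.09541283] [ 0.96947904 -0.01551561  0.24468276] 0.007297747719939813 tilt 1.3236038375890666
300  [24, 25, 26, 27, 28, 32, 38, 41, 67, 92, 91, 93, 95, 88, 89, 93]
320  [23, 25, 21, 23, 23, 22, 25, 35, 57, 80, 88, 90, 93, 91, 90, 91]
340 [(176, 780, -103, 1, 85), (179, 772, -103, -2, 92), (182, 760, -103, 3, 82), (185, 718, -99, 108, 27), (188, 708, -99, 110, 24), (191, 700, -99, 107, 23), (194, 692, -99, 104, 27), (197, 684, -98, 104, 24), (200, 676, -98, 101, 25), (203, 668, -98, 96, 23), (206, 660, -98, 94, 22), (209, 651, -98, 94, 23), (212, 642, -98, 94, 21), (215, 635, -98, 89, 22), (218, 626, -98, 88, 22), (221, 618, -97, 87, 26), (224, 614, -98, 66, 91), (227, 606, -98, 63, 91), (230, 598, -98, 59, 88), (233, 587, -97, 70, 93), (236, 579, -97, 65, 90), (239, 572, -97, 59, 93), (242, 562, -97, 62, 88), (245, 554, -97, 58, 89), (248, 545, -97, 60, 93), (251, 536, -97, 60, 90), (254, 529, -97, 52, 93), (257, 519, -96, 63, 87), (260, 511, -96, 55, 89), (263, 503, -96, 50, 90), (266, 495, -96, 49, 89), (269, 493, -97, 0, 108), (272, 483, -97, 3, 111), (275, 475, -97, 0, 106), (278, 466, -97, -4, 105)] [21, 22, 22, 23, 22, 22, 25, 26, 44, 75, 91, 92, 92, 91, 88, 90]
360  [21, 21, 22, 21, 21, 22, 22, 29, 55, 73, 80, 85, 89, 90, 91, 89]
380  [23, 23, 23, 22, 21, 21, 19, 24, 40, 71, 89, 94, 90, 92, 90, 93]
```

View pics/topcrop.png

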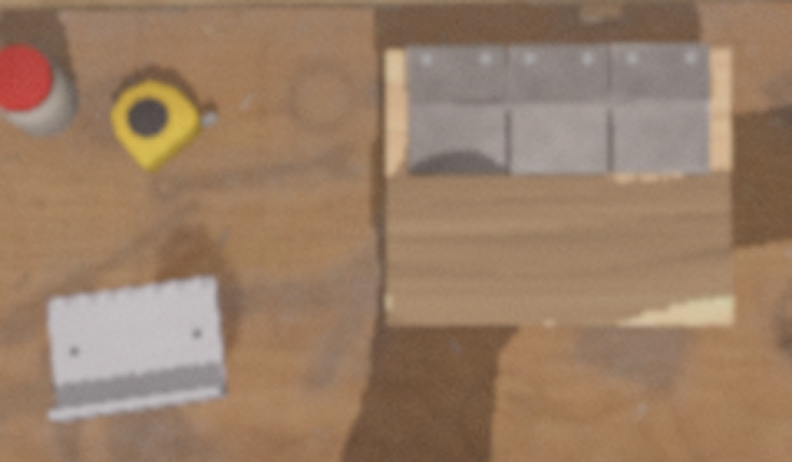

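View pics/scenecrop.png

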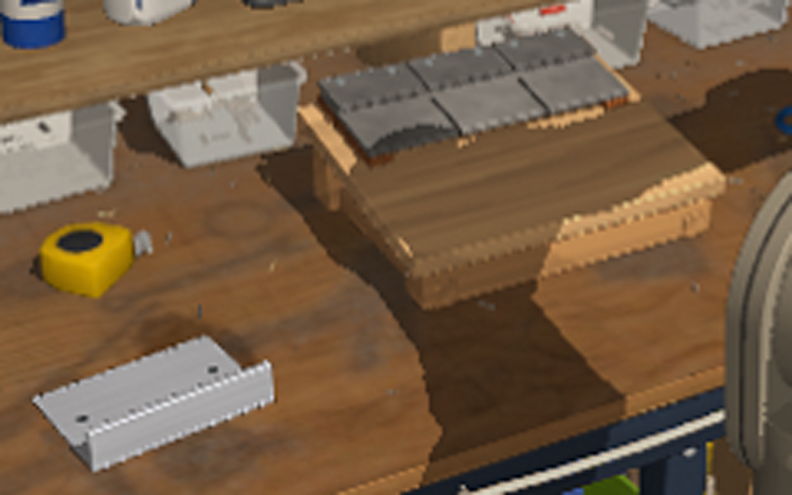

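The top crop shows the shingle's lower edge from (407,174) to (711,173) in crop pixels, the board's outline at 386–733, and the flashing turned by ~7° with its upstand as the bright strip from (50,415) to (222,393). The scene crop shows the shingle's lower corners near (375,160) and (638,98), and the flashing lying flat with its upstand towards the robot.

```bash
python3 - <<'E'
from h import *
T=load('top');S=load('scene')
tu=lambda p:(np.array(p,float)+.5)/3.3-.5+[170,170]; su=lambda p:(np.array(p,float)+.5)/3.3-.5+[180,200]
def tri(a,b):
    d1=(rays(T,[a])@T['R'].T)[0]; d2=(rays(S,[b])@S['R'].T)[0]
    A=np.c_[d1,-d2]; x=np.linalg.lstsq(A,S['p']-T['p'],rcond=None)[0]
    p,q=T['p']+x[0]*d1,S['p']+x[1]*d2; return ((p+q)/2).round(4),np.linalg.norm(p-q).round(4)
for n,a,b in (('shL',(407,174),(373,158)),('shR',(711,173),(640,98)),('boardL',(386,326),(413,268)),('boardR',(734,324),(722,180)),
  ('flfarL',(50,300),(36,398)),('flfarR',(215,278),(208,337)),('upTopL',(50,412),(90,430)),('upTopR',(224,390),(270,363))):
    print(n,tri(tu(a),su(b)))
print('edge z.0895',onplane(T,[tu((407,174)),tu((711,173))],.0895).round(4).tolist())
print('board low z.0525',onplane(T,[tu((386,326)),tu((734,324))],.0525).round(4).tolist())
print('far edge z.003',onplane(T,[tu((48,298)),tu((215,277))],.003).round(4).tolist())
print('up near top z.034',onplane(T,[tu((50,416)),tu((224,395))],.034).round(4).tolist())
# board plane via depth, z as fn of x,y
ys,xs=np.mgrid[230:262,296:384]; Q=pts(T,np.c_[xs.ravel(),ys.ravel()]); Q=Q[(Q[:,2]>.03)&(Q[:,2]<.1)]
k=np.linalg.lstsq(np.c_[Q[:,:2],np.ones(len(Q))],Q[:,2],rcond=None)[0]; print('plane',k,'z at .617,-.097',k@[.617,-.097,1])
E
```

```text
shL (array([0.6162, 0.033 , 0.0821]), np.float64(0.006))
shR (array([ 0.6122, -0.2309,  0.079 ]), np.float64(0.0104))
boardL (array([0.4908, 0.0564, 0.0454]), np.float64(0.0009))
boardR (array([ 0.4886, -0.2441,  0.048 ]), np.float64(0.0031))
flfarL (array([5.249e-01, 3.611e-01, 5.000e-04]), np.float64(0.0028))
flfarR (array([ 5.429e-01,  2.142e-01, -2.000e-04]), np.float64(0.0016))
upTopL (array([0.4219, 0.3479, 0.0318]), np.float64(0.0026))
upTopR (array([0.4396, 0.2001, 0.0306]), np.float64(0.0022))
edge z.0895 [[0.6161, 0.0351, 0.0895], [0.6128, -0.2253, 0.0895]]
board low z.0525 [[0.4901, 0.0562, 0.0525], [0.4872, -0.2448, 0.0525]]
far edge z.003 [[0.527, 0.3636, 0.003], [0.5437, 0.2144, 0.003]]
up near top z.034 [[0.4188, 0.3484, 0.034], [0.4344, 0.1984, 0.034]]
plane [ 0.15185713 -0.00241089 -0.02282671] z at .617,-.097 0.07110299462698938
```

```bash
cat >> h.py <<'E'
def Rflash(yaw,pitch=0): # tool rotation: y along flashing x, z down; pitch>0 raises the x axis
    M=R.from_euler('z',yaw)*R.from_euler('y',-pitch)
    X,Y,Z=M.as_matrix().T; return R.from_matrix(np.c_[Y,X,-Z])
def row(p,Rt,s=None):
    s=s or r.read_state(); R0=R.from_quat(s['eef_rot']); 
    v=(R0.inv()*Rt).as_rotvec(); d=R0.inv().apply(np.array(p)-s['ee_pos'])*1000
    return v.round(4).tolist(),d.round(1).tolist()
E
python3 - <<'E'
from h import *
print(row([.50,-.12,.27],Rflash(-.55)));print(row([.43,.2755,.17],Rflash(.108)))
E
```

```text
([-0.0013, -0.0004, -0.756], [451.2, -378.0, -47.7])
([-0.0011, -0.0008, -1.414], [487.2, -777.9, 52.8])
```

{"fn": "apply_moves", "kwargs": {"steps": [[0,0,-0.756,451,-378,-48,1],[0,0,-0.756,451,-378,-48,1],[0,0,-0.756,451,-378,-48,1],[0,0,-0.756,451,-378,-48,1],[0,0,-0.756,451,-378,-48,1],[0,0,-0.756,451,-378,-48,1],[0,0,-0.756,451,-378,-48,1],[0,0,-0.756,451,-378,-48,1],[0,0,-0.756,451,-378,-48,1],[0,0,-0.756,451,-378,-48,1],[0,0,-0.756,451,-378,-48,1],[0,0,-0.756,451,-378,-48,1],[0,0,-0.756,451,-378,-48,1],[0,0,-0.756,451,-378,-48,1]]}}

```text
time: 1.27
ee_pos: [0.4965, -0.1243, 0.2701]
eef_rot: [0.873, 0.488, -0.0, 0.0]
ft_force: [1.8, -1.1, -0.3]
width: 0.0869
grip_force: 0.0
```

```bash
python3 - <<'E'
from h import *
s=r.read_state();print(s['time'],s['ee_pos'],s['joint_positions'])
print(row([.43,.2755,.17],Rflash(.108)))
E
```

```text
1.2667 [ 0.49647076 -0.12432133  0.2701134 ] [ 0.74090842  0.1022054  -0.62227585  1.65414926  0.06069076  1.4045482
 -0.439273  ]
([0.0001, 0.0003, -0.6583], [306.1, -265.8, 100.0])
```

{"fn": "apply_moves", "kwargs": {"steps": [[0,0,-0.658,306,-266,60,1],[0,0,-0.658,306,-266,60,1],[0,0,-0.658,306,-266,60,1],[0,0,-0.658,306,-266,60,1],[0,0,-0.658,306,-266,60,1],[0,0,-0.658,306,-266,60,1],[0,0,-0.658,306,-266,60,1],[0,0,-0.658,306,-266,60,1],[0,0,-0.658,306,-266,60,1],[0,0,-0.658,306,-266,60,1],[0,0,-0.658,306,-266,100,1],[0,0,-0.658,306,-266,100,1],[0,0,-0.658,306,-266,100,1],[0,0,-0.658,306,-266,100,1]]}}

```text
time: 2.43
ee_pos: [0.4296, 0.2733, 0.1709]
eef_rot: [0.668, 0.744, 0.0, 0.0]
ft_force: [0.7, -0.6, 1.1]
width: 0.0867
grip_force: 0.0
```

```bash
python3 - <<'E'
from h import *
s=r.read_state();print(s['time'],s['ee_pos'],s['joint_positions'])
c=grab('wrist');save(c,'wrist1');print(c['p'],c['R'].round(3).tolist(),c['f'])
E
```

```text
2.4333 [0.42962633 0.27329626 0.1709479 ] [ 0.23569947  0.24052291 -0.99427097  1.79170817  0.21414683  1.22422458
 -0.71181404]
[0.42191739 0.35393946 0.33459716] [[0.994, 0.101, 0.031], [0.106, -0.95, -0.293], [-0.0, 0.295, -0.956]] 354.49571275223315
```

View pics/wrist1.png

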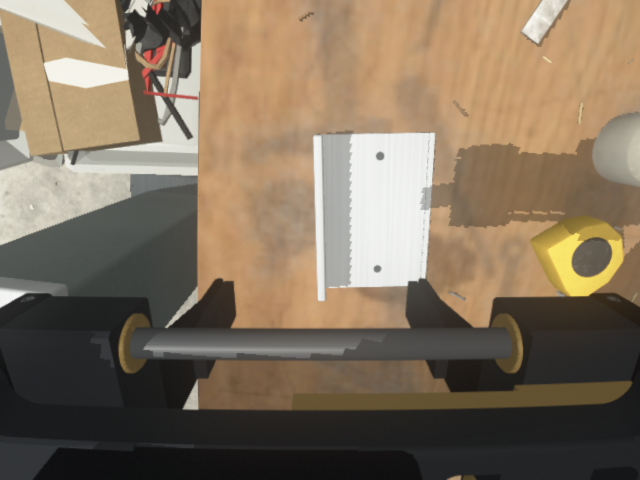

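The wrist view shows the upstand's top as a bright strip from about (317,136) to (322,299) and the plain edge from (434,133) to (428,287). The fingers straddle from above at row ~330.

```bash
python3 - <<'E'
from h import *
c=load('wrist')
T=load('top');tu=lambda p:(np.array(p,float)+.5)/3.3-.5+[170,170]
def tri(a,b):
    d1=(rays(T,[tu(a)])@T['R'].T)[0]; d2=(rays(c,[b])@c['R'].T)[0]
    x=np.linalg.lstsq(np.c_[d1,-d2],c['p']-T['p'],rcond=None)[0]
    p,q=T['p']+x[0]*d1,c['p']+x[1]*d2; return ((p+q)/2).round(4),np.linalg.norm(p-q).round(4)
print('upTop two views',tri((50,412),(317.5,136)),tri((224,390),(322,299)))
g=cv2.cvtColor(c['pixels'],cv2.COLOR_RGB2GRAY)
for v in (160,200,240,280): print(v,g[v,308:334].tolist())
U=onplane(c,[(317.5,136),(322,299)],.034);F=onplane(c,[(434,133),(428,287)],.002);print(U,F)
for P in (U,F): d=P[0]-P[1]; print(P.mean(0),'yaw',np.arctan2(-d[0],d[1]),np.linalg.norm(d))
ys,xs=np.mgrid[150:280,300:340];Q=pts(c,np.c_[xs.ravel(),ys.ravel()]);u=Q[(Q[:,2]>.025)&(Q[:,2]<.05)];print(len(u),u.mean(0),np.median(u[:,2]))
f=np.polyfit(u[:,1],u[:,0],1);print('yaw depth',np.arctan(-f[0]),'x at .275',np.polyval(f,.275))
E
```

```text
upTop two views (array([0.4211, 0.3491, 0.0333]), np.float64(0.0024)) (array([0.4397, 0.1999, 0.0263]), np.float64(0.0004))
160 [169, 169, 169, 168, 170, 188, 236, 241, 244, 242, 240, 239, 234, 215, 170, 151, 171, 171, 171, 173, 175, 176, 174, 173, 172, 175]
200 [150, 150, 150, 150, 150, 152, 178, 232, 239, 242, 241, 239, 236, 230, 205, 167, 157, 170, 167, 170, 172, 172, 172, 170, 171, 172]
240 [153, 154, 154, 153, 154, 154, 156, 177, 225, 238, 241, 240, 238, 235, 229, 197, 162, 167, 169, 169, 171, 171, 170, 169, 170, 172]
280 [172, 173, 174, 173, 174, 174, 174, 175, 184, 215, 237, 239, 237, 236, 232, 224, 187, 152, 162, 166, 168, 169, 168, 169, 169, 170]
[[0.41999188 0.34943251 0.034     ]
 [0.43944577 0.20372889 0.034     ]] [[0.52455842 0.36330903 0.002     ]
 [0.54851895 0.21262026 0.002     ]]
[0.42971883 0.2765807  0.034     ] yaw 0.13273183916273362 0.14699659448612273
[0.53653869 0.28796465 0.002     ] yaw 0.15768667700130415 0.15258182585916355
1187 [0.4285409  0.28416198 0.0352203 ] 0.03524922270094505
yaw depth 0.1294913986097806 x at .275 0.42973397232331206
```

```bash
python3 - <<'E'
from h import *
print(row([.43,.276,.06],Rflash(.127)),row([.43,.276,.013],Rflash(.127)))
E
```

```text
([0.0015, -0.0001, -0.0206], [2.7, 0.0, 111.4]) ([0.0015, -0.0001, -0.0206], [2.7, -0.0, 158.4])
```

{"fn": "apply_moves", "kwargs": {"steps": [[0,0,-0.02,2,0,110,1],[0,0,-0.02,2,0,110,1],[0,0,-0.02,2,0,110,1],[0,0,-0.02,2,0,125,1],[0,0,-0.02,2,0,140,1],[0,0,-0.02,2,0,150,1],[0,0,-0.02,2,0,157,1],[0,0,-0.02,2,0,157,1],[0,0,-0.02,2,0,157,1]], "force": 45}}

```text
time: 3.23
ee_pos: [0.4296, 0.2758, 0.0138]
eef_rot: [0.661, 0.751, 0.0, 0.0]
ft_force: [-0.4, 0.8, 0.4]
width: 0.0866
grip_force: 0.0
```

{"fn": "apply_moves", "kwargs": {"steps": [[0,0,0,0,0,0,-1],[0,0,0,0,0,0,-1],[0,0,0,0,0,0,-1],[0,0,0,0,0,0,-1],[0,0,0,0,0,0,-1],[0,0,0,0,0,0,-1],[0,0,0,0,0,0,-1],[0,0,0,0,0,0,-1],[0,0,0,0,0,0,-1],[0,0,0,0,0,0,-1]], "force": 45}}

```text
time: 4.07
ee_pos: [0.4289, 0.2757, 0.0129]
eef_rot: [0.66, 0.751, -0.0, 0.0]
ft_force: [0.0, 0.4, -0.1]
width: 0.0284
grip_force: 0.0
```

{"fn": "apply_moves", "kwargs": {"steps": [[0,0,0,0,0,0,-1],[0,0,0,0,0,0,-1],[0,0,0,0,0,0,-1],[0,0,0,0,0,0,-1],[0,0,0,0,0,0,-1],[0,0,0,0,0,0,-1],[0,0,0,0,0,0,-1]]}}

```text
time: 4.65
ee_pos: [0.4289, 0.2757, 0.0129]
eef_rot: [0.66, 0.751, -0.0, 0.0]
ft_force: [-0.3, 0.5, -0.4]
width: 0.0076
grip_force: 45.0
```

```bash
python3 - <<'E'
from h import *
s=r.read_state();print({k:np.round(s[k],4).tolist() for k in ('time','ee_pos','eef_rot','width','grip_force','ft_force','joint_positions')})
# deck
O=np.array([.617,-.095,.072]);yd=-.0115;a=.15
def tcp(x,z,y=0,off=-.051,h=.013): # flashing origin at deck (x,y,z); TCP at flashing (off,0,h)
    M=(R.from_euler('z',yd)*R.from_euler('y',-a)); return O+M.apply([x+off,y,z+h])
print(tcp(-.07,.05),tcp(-.07,.015))
print('lift',row(s['ee_pos']+[0,0,.1],Rflash(.127)))
print('over', row(tcp(-.075,.06),Rflash(yd,a)))
E
```

```text
{'time': 4.65, 'ee_pos': [0.4289, 0.2757, 0.0129], 'eef_rot': [0.6604, 0.7509, -0.0, 0.0], 'width': 0.0076, 'grip_force': 44.9992, 'ft_force': [-0.301, 0.5034, -0.4334], 'joint_positions': [0.0997, 0.4652, -0.8834, 1.9346, 0.4414, 0.9472, -0.8692]}
[ 0.48795263 -0.09351589  0.11621056] [ 0.49318262 -0.09357604  0.08160358]
lift ([0.0, 0.0001, 0.0011], [-0.0, 0.0, -100.0])
over ([-0.1497, -0.0104, 0.1393], [-372.9, 5.1, -112.4])
```

{"fn": "apply_moves", "kwargs": {"steps": [[0,0,0,0,0,-10,-1],[0,0,0,0,0,-30,-1],[0,0,0,0,0,-60,-1],[0,0,0,0,0,-90,-1],[0,0,0,-10,0,-112,-1],[-0.02,0,0.02,-35,0,-115,-1],[-0.04,0,0.04,-65,0,-115,-1],[-0.06,0,0.06,-95,1,-115,-1],[-0.08,0,0.08,-125,2,-115,-1],[-0.1,-0.01,0.1,-155,2,-115,-1],[-0.12,-0.01,0.12,-185,3,-115,-1],[-0.14,-0.01,0.14,-215,3,-115,-1],[-0.15,-0.01,0.14,-245,4,-115,-1],[-0.15,-0.01,0.14,-275,4,-115,-1],[-0.15,-0.01,0.14,-305,5,-115,-1],[-0.15,-0.01,0.14,-335,5,-115,-1],[-0.15,-0.01,0.14,-358,5,-115,-1],[-0.15,-0.01,0.14,-370,5,-113,-1],[-0.15,-0.01,0.14,-373,5,-112,-1],[-0.15,-0.01,0.14,-373,5,-112,-1]]}}

```text
time: 6.32
ee_pos: [0.4811, -0.0932, 0.1247]
eef_rot: [0.71, 0.701, 0.053, 0.053]
ft_force: [-1.0, -0.4, -1.9]
width: 0.0077
grip_force: 45.0
```

```bash
python3 - <<'E'
from h import *
s=r.read_state();print({k:np.round(s[k],4).tolist() for k in ('time','ee_pos','eef_rot','width','grip_force','ft_force','joint_positions')})
print(row([.4815,-.0934,.126],Rflash(-.0115,.15),s))
for n in('wrist','top'):
    c=grab(n);save(c,n+'2')
w=load('wrist')['pixels'][:,:,::-1];t=cv2.resize(load('top')['pixels'][170:310,250:430,::-1],(617,480))
cv2.imwrite('pics/two.png',cv2.resize(np.hstack([w,t]),(800,306)))
E
```

```text
{'time': 6.3167, 'ee_pos': [0.4811, -0.0932, 0.1247], 'eef_rot': [0.7096, 0.7006, 0.0529, 0.0527], 'width': 0.0077, 'grip_force': 44.9997, 'ft_force': [-1.0149, -0.365, -1.8979], 'joint_positions': [0.793, 0.0541, -0.69, 2.0241, 0.0242, 0.9271, 0.0804]}
([-0.0005, -0.001, -0.0014], [-0.2, 0.6, -1.2])
```

View pics/wrist2.png

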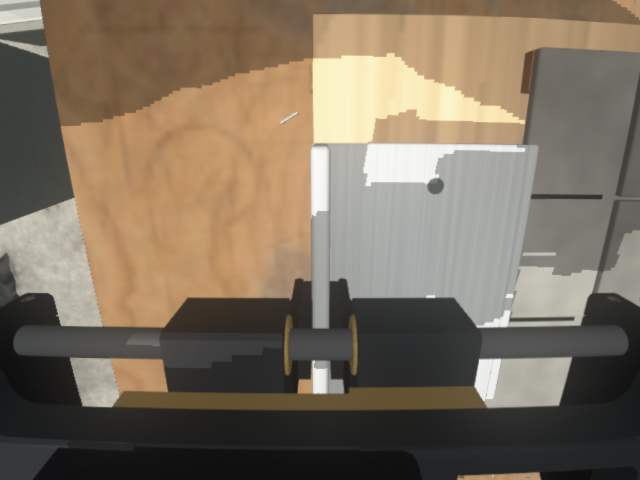

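The wrist view shows the flashing held with its upstand at column 320. Its +y end lies on row ~146, with the plain-edge corner at (537,147). The shingle's +y corner is at about (531,50), to the right of the plate's edge.

```bash
cat >> h.py <<'E'
O=np.array([.617,-.095,.072]); D=R.from_euler('z',-.0115)*R.from_euler('y',-.15)
def todeck(p): return D.inv().apply(np.array(p)-O)
def ondeck(c,uv,z): # rays onto plane deck-z=z, deck coordinates
    o=todeck(c['p']); d=D.inv().apply(rays(c,uv)@c['R'].T); return o+d*((z-o[2])/d[:,2])[:,None]
E
python3 - <<'E'
from h import *
c=load('wrist');s=r.read_state();t=todeck(s['ee_pos']);print('tcp deck',t.round(4))
h=t[2]-.013
print('shingle corner/edge',ondeck(c,[(538,48),(528,48),(526,93)],.0175).round(4).tolist())
print('plate corner top',ondeck(c,[(329,145),(537,147),(520,255)],h+.004).round(4).tolist())
print('upstand top end',ondeck(c,[(313,145),(328,145)],h+.034).round(4).tolist())
print('depth corner',todeck(pts(c,[(530,152),(345,152),(520,250),(345,250),(560,150),(600,60),(560,60),(350,90),(480,135)])).round(4).tolist())
for v in (60,75,100,130): print(v,c['pixels'][v,516:546].mean(1).astype(int).tolist())
E
```

```text
tcp deck [-0.1263  0.0016  0.0726]
shingle corner/edge [[-0.0008, 0.1283, 0.0175], [-0.0067, 0.1281, 0.0175], [-0.0046, 0.1037, 0.0175]]
plate corner top [[-0.1212, 0.0748, 0.0636], [-0.0209, 0.0746, 0.0636], [-0.0206, 0.0195, 0.0636]]
upstand top end [[-0.1281, 0.0759, 0.0936], [-0.1223, 0.0759, 0.0936]]
depth corner [[-0.0237, 0.0722, 0.0629], [-0.1136, 0.0716, 0.0637], [-0.0212, 0.0223, 0.0638], [-0.1128, 0.023, 0.0652], [0.0218, 0.0713, 0.0179], [0.0374, 0.1232, 0.0185], [0.0127, 0.1222, 0.0186], [-0.107, 0.1057, 0.0013], [-0.022, 0.0792, 0.0003]]
60 [146, 146, 145, 145, 145, 145, 145, 136, 101, 73, 68, 68, 68, 68, 68, 74, 87, 84, 72, 71, 71, 75, 85, 95, 102, 106, 107, 107, 108, 108]
75 [147, 146, 147, 146, 147, 143, 111, 76, 70, 70, 72, 71, 71, 73, 86, 86, 73, 72, 72, 74, 84, 94, 100, 104, 105, 106, 106, 106, 106, 107]
100 [149, 149, 149, 148, 147, 147, 146, 144, 145, 145, 146, 142, 117, 82, 76, 76, 82, 92, 100, 104, 107, 108, 108, 108, 108, 108, 107, 107, 107, 106]
130 [150, 149, 148, 148, 147, 148, 148, 144, 117, 85, 81, 82, 86, 98, 106, 112, 114, 115, 115, 115, 114, 114, 114, 115, 114, 114, 114, 114, 115, 114]
```

View pics/two.png

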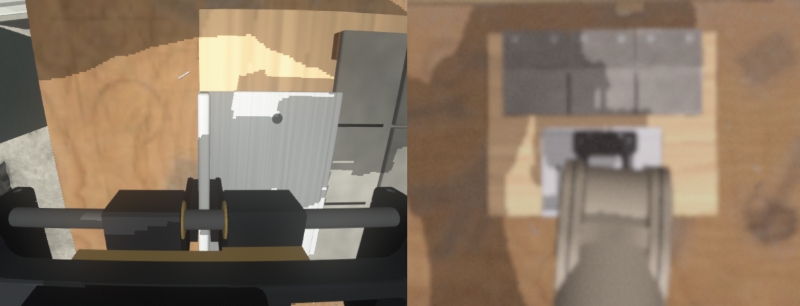

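The combined view shows the flashing centred ahead of the shingle and parallel to it; on the right, the top view shows the same, with the plain edge just below the shingle's lower edge. The depth says the plate is parallel to the board and about 60 mm above it.

{"fn": "apply_moves", "kwargs": {"steps": [[0,0,0,0,0,10,-1],[0,0,0,0,0,25,-1],[0,0,0,0,0,40,-1],[0,0,0,0,0,48,-1],[0,0,0,0,0,53,-1],[0,0,0,0,0,55,-1],[0,0,0,0,0,55,-1],[0,0,0,0,0,55,-1]]}}

```text
time: 7.08
ee_pos: [0.49, -0.0935, 0.0711]
eef_rot: [0.709, 0.701, 0.053, 0.053]
ft_force: [-0.1, -0.7, -2.1]
width: 0.0075
grip_force: 45.0
```

{"fn": "apply_moves", "kwargs": {"steps": [[0,0,0,0,0,1,-1],[0,0,0,0,0,2,-1],[0,0,0,0,0,2,-1],[0,0,0,0,0,2,-1]]}}

```text
time: 7.42
ee_pos: [0.49, -0.0937, 0.0688]
eef_rot: [0.709, 0.701, 0.053, 0.053]
ft_force: [0.9, -0.7, -2.2]
width: 0.008
grip_force: 45.0
```

```bash
python3 - <<'E'
from h import *
s=r.read_state();print(todeck(s['ee_pos']).round(4),D.inv().apply(s['ft_force']).round(2),s['time'])
E
```

```text
[-0.126  -0.0002  0.0158] [ 0.62 -0.66 -2.29] 7.4167
```

{"fn": "apply_moves", "kwargs": {"steps": [[0,0,0,0,4,0,-1],[0,0,0,0,8,0,-1],[0,0,0,0,12,0,-1],[0,0,0,0,16,0,-1],[0,0,0,0,20,0,-1],[0,0,0,0,24,0,-1],[0,0,0,0,28,0,-1],[0,0,0,0,30,0,-1],[0,0,0,0,30,0,-1]]}}

```text
time: 8.17
ee_pos: [0.5201, -0.0939, 0.0732]
eef_rot: [0.709, 0.701, 0.053, 0.053]
ft_force: [-0.1, -0.6, -1.7]
width: 0.0076
grip_force: 45.0
```

```bash
python3 - <<'E'
from h import *
s=r.read_state();print(todeck(s['ee_pos']).round(4),D.inv().apply(s['ft_force']).round(2),s['time'])
c=grab('wrist');save(c,'wrist3')
E
```

```text
[-0.0956 -0.      0.0156] [-0.35 -0.59 -1.71] 8.1667
```

View pics/wrist3.png

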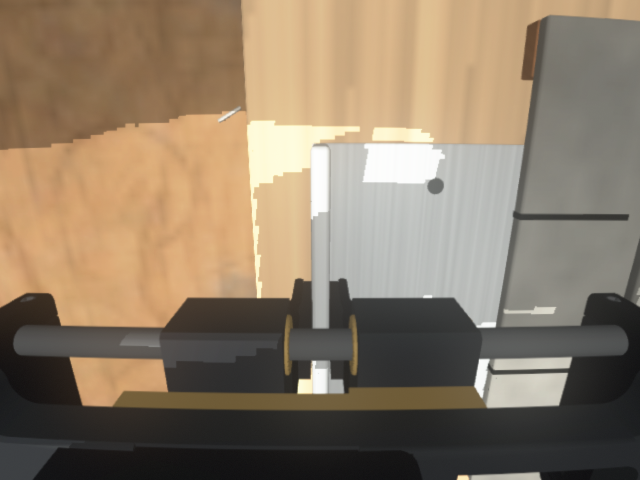

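The wrist view shows the plate's edge already under the shingle (edge at column ~522 on row 147), with no sign of lifting. I'll slide on.

{"fn": "apply_moves", "kwargs": {"steps": [[0,0,0,0,4,0,-1],[0,0,0,0,8,0,-1],[0,0,0,0,12,0,-1],[0,0,0,0,16,0,-1],[0,0,0,0,20,0,-1],[0,0,0,0,24,0,-1],[0,0,0,0,28,0,-1],[0,0,0,0,28,0,-1],[0,0,0,0,28,0,-1]]}}

```text
time: 8.97
ee_pos: [0.5475, -0.0942, 0.0773]
eef_rot: [0.709, 0.701, 0.053, 0.053]
ft_force: [-0.3, 0.6, -2.4]
width: 0.0077
grip_force: 45.0
```

```bash
python3 - <<'E'
from h import *
s=r.read_state();print(todeck(s['ee_pos']).round(4),D.inv().apply(s['ft_force']).round(2),s['time'])
c=grab('wrist');save(c,'wrist4')
h=todeck(s['ee_pos'])[2]-.013
print('shingle depth',todeck(pts(c,[(560,60),(560,100),(520,200)])).round(4).tolist())
E
```

```text
[-0.068  -0.      0.0156] [-0.71  0.6  -2.37] 8.9667
shingle depth [[0.0346, 0.1111, 0.0193], [0.038, 0.0951, 0.0182], [0.0264, 0.0506, 0.0183]]
```

View pics/wrist4.png

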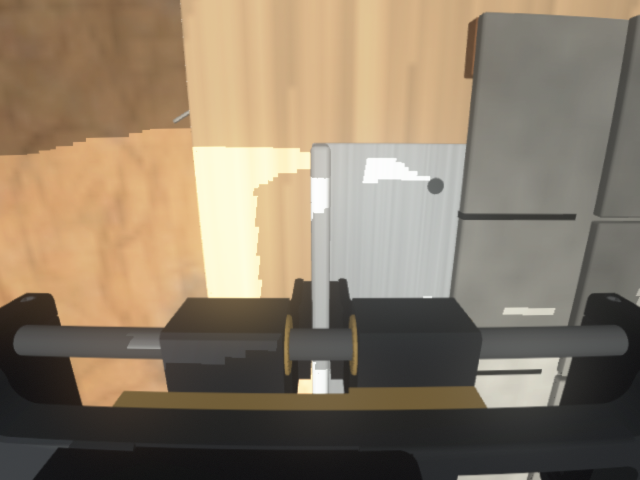

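The wrist view shows the plate going squarely under the shingle. The shingle's lower edge runs from (477,13) through (467,145) to (456,250), the plate's +y end is on row ~145, and the board's lower edge is at column ~195.

```bash
python3 - <<'E'
from h import *
c=load('wrist');g=c['pixels'].mean(2).astype(int)
for v in (100,160,250): print(v,g[v,448:484].tolist())
print('edge at top z17.5',ondeck(c,[(475,100),(470,160),(463,250)],.0175).round(4).tolist(),'underside', ondeck(c,[(471,100),(466,160),(457,250)],.0105).round(4).tolist())
print('upstand end, plate end, shingle end',ondeck(c,[(320,145)],.0366).round(4).tolist(),ondeck(c,[(400,145)],.0066).round(4).tolist(),ondeck(c,[(480,13)],.0175).round(4).tolist())
print('board low',ondeck(c,[(193,150),(203,250)],0).round(4).tolist())
E
```

```text
100 [170, 169, 169, 170, 168, 168, 168, 168, 168, 168, 168, 169, 168, 168, 167, 166, 165, 165, 164, 164, 163, 161, 140, 92, 86, 86, 89, 101, 112, 117, 122, 125, 125, 125, 126, 125]
160 [195, 194, 191, 187, 185, 184, 184, 186, 188, 190, 193, 193, 191, 189, 187, 182, 145, 103, 93, 93, 97, 110, 120, 125, 130, 132, 133, 132, 133, 133, 133, 133, 133, 133, 134, 134]
250 [189, 193, 194, 193, 191, 187, 167, 109, 99, 100, 108, 124, 134, 140, 144, 145, 145, 145, 146, 145, 145, 145, 145, 146, 146, 147, 146, 145, 144, 144, 144, 144, 143, 142, 142, 142]
edge at top z17.5 [[0.0001, 0.0943, 0.0175], [0.0007, 0.0687, 0.0175], [0.0024, 0.0258, 0.0175]] underside [[0.0012, 0.0948, 0.0105], [0.0017, 0.0681, 0.0105], [0.0023, 0.0234, 0.0105]]
upstand end, plate end, shingle end [[-0.0669, 0.0756, 0.0366]] [[-0.0291, 0.0746, 0.0066]] [[-0.0012, 0.1284, 0.0175]]
board low [[-0.1299, 0.0723, 0.0], [-0.1299, 0.0199, 0.0]]
```

{"fn": "apply_moves", "kwargs": {"steps": [[0,0,0,0,1,0.5,-1],[0,0,0,0,2,1,-1],[0,0,0,0,2,1.5,-1],[0,0,0,0,2,2,-1],[0,0,0,0,2,2,-1],[0,0,0,0,2,2,-1]]}}

```text
time: 9.52
ee_pos: [0.5495, -0.0944, 0.0756]
eef_rot: [0.709, 0.701, 0.053, 0.053]
ft_force: [-0.8, 0.7, -1.9]
width: 0.0079
grip_force: 45.0
```

{"fn": "apply_moves", "kwargs": {"steps": [[0,0,0,0,0,0.5,-1],[0,0,0,0,0,0.5,-1],[0,0,0,0,0,0.5,-1]]}}

```text
time: 9.77
ee_pos: [0.5497, -0.0944, 0.0752]
eef_rot: [0.709, 0.701, 0.053, 0.053]
ft_force: [-0.2, 0.1, -2.3]
width: 0.0073
grip_force: 45.0
```

{"fn": "apply_moves", "kwargs": {"steps": [[0,0,0,0,0,0.5,-1],[0,0,0,0,0,0.5,-1],[0,0,0,0,0,0.5,-1]]}}

```text
time: 10.02
ee_pos: [0.5497, -0.0944, 0.0751]
eef_rot: [0.709, 0.701, 0.053, 0.053]
ft_force: [-4.7, -0.1, 5.4]
width: 0.0076
grip_force: 45.0
```

```bash
python3 - <<'E'
from h import *
s=r.read_state();print(todeck(s['ee_pos']).round(4),D.inv().apply(s['ft_force']).round(2),D.inv().apply(s['torque']).round(2),s['time'])
E
```

```text
[-0.066  -0.0002  0.0131] [-3.84 -0.13  6.08] [0.09 0.94 0.01] 10.0167
```

{"fn": "apply_moves", "kwargs": {"steps": [[0,0,0,0,0,0.2,-1],[0,0,0,0,0,0.2,-1],[0,0,0,0,0,0.2,-1],[0,0,0,0,0,0.2,-1],[0,0,0,0,0,0.2,-1],[0,0,0,0,0,0.2,-1]]}}

```text
time: 10.52
ee_pos: [0.5497, -0.0944, 0.0751]
eef_rot: [0.709, 0.701, 0.053, 0.053]
ft_force: [-6.6, -0.7, 8.9]
width: 0.0077
grip_force: 45.0
```

```bash
python3 - <<'E'
from h import *
s=r.read_state();print(todeck(s['ee_pos']).round(4),D.inv().apply(s['ft_force']).round(2),D.inv().apply(s['torque']).round(2),s['time'])
c=grab('wrist');h=todeck(s['ee_pos'])[2]-.013;print(h)
ys,xs=np.mgrid[150:290:3,335:440:3];Q=todeck(pts(c,np.c_[xs.ravel(),ys.ravel()]));print('plate plane',np.linalg.lstsq(np.c_[Q[:,:2],np.ones(len(Q))],Q[:,2],rcond=None)[0].round(4),np.median(Q[:,2]))
ys,xs=np.mgrid[40:290:3,490:560:3];Q=todeck(pts(c,np.c_[xs.ravel(),ys.ravel()]));print('shingle',np.median(Q[:,2]))
s=r.read_state();print(D.inv().apply(s['ft_force']).round(2))
E
```

```text
[-0.0661 -0.0002  0.0131] [-5.2  -0.75  9.81] [ 0.05  1.18 -0.01] 10.5167
7.099879065296417e-05
plate plane [-0.1335  0.0707 -0.0004] 0.005540851940693186
shingle 0.01882050735336489
[-4.54  0.75  9.1 ]
```

```bash
python3 - <<'E'
from h import *
c=load('wrist')
def fit(x0,x1,y0,y1,lo,hi):
    ys,xs=np.mgrid[y0:y1,x0:x1];Q=todeck(pts(c,np.c_[xs.ravel(),ys.ravel()]));Q=Q[(Q[:,2]>lo)&(Q[:,2]<hi)]
    A=np.c_[Q[:,:2]-Q[:,:2].mean(0),np.ones(len(Q))];k=np.linalg.lstsq(A,Q[:,2],rcond=None)[0];e=Q[:,2]-A@k
    print(len(Q),Q.mean(0).round(4),k.round(4),e.std().round(4),'se',(e.std()/np.sqrt(len(Q))/Q[:,:2].std(0)).round(4))
fit(338,440,152,280,-.01,.02);fit(338,440,152,280,-.005,.015);fit(220,440,60,138,-.01,.02);fit(220,295,160,280,-.01,.02);fit(480,560,40,280,.005,.035)
E
```

```text
13009 [-0.031   0.0399  0.0055] [-0.0006 -0.0015  0.0055] 0.0007 se [0.0004 0.0003]
13006 [-0.031   0.0399  0.0055] [-0.0003 -0.0013  0.0055] 0.0007 se [0.0004 0.0003]
17091 [-0.0606  0.0953  0.0015] [-0.0006 -0.0006  0.0015] 0.0007 se [0.0002 0.0005]
8964 [-0.0972  0.037   0.0016] [ 0.0004 -0.0001  0.0016] 0.0006 se [0.0006 0.0004]
19122 [0.024  0.0678 0.0188] [-0.0003 -0.0006  0.0188] 0.0006 se [0.0004 0.0002]
```

The plate lies 4.0 mm above the board reading, which is its own thickness, and is parallel to within 0.002 rad. The shingle is down and the press is about 11 N, so I'm handing in.

```bash
python3 -c "
from bench import r
print(r.close_job())"
```

```text
the job is handed in; nothing more can be done
None
```

I handed the job in at about 10.6 s: by my measurements roughly 40 mm of the flashing is square and centred under the shingle, which is still down, and the gripper still holds it flat on the board at about 11 N; no verdict came back.

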